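# Nest a round stone blank and set the keeper thumbscrew

## Robot

A 6-joint arm with a two-finger parallel gripper is mounted at the origin on the work surface. World frame = base frame: x ahead of the robot, y to its left, z up, the work surface at z = 0. Lengths are in mm, angles in rad, forces in N, time in s.
With the tool pointing down it reaches from about 400 to 925 mm from the base axis. Payload 12.5 kg.
Tool frame: the origin (TCP) lies at the very end of the fingers, on their centre line; the grasp point (between the pads) lies 19 mm behind it; z points along the fingers, y is the line along which they close (so a half turn about z gives the same grasp; the last joint's range is limited). The gripper opens to 95 mm and grips with 3 to 60 N. Pads are 20 mm wide; open, the fingers measure 119 mm over their backs; the gripper's body (75 mm by 180 mm) begins 59 mm behind the grasp point.
Start: joints at [1.02, 0.491, 1.559, -0, 1.092, -0.106], TCP at [268.91, 564.211, 214.661] pointing down, gripper open.
Joint ranges: [-3.1, 3.1], [-0.84, 2.19], [0.05, 2.79], [-1.13, 4.28], [0.06, 2.93], [-2.69, 2.69]. Speed limits (rad/s): [2.22, 2.22, 2.79, 3.14, 3.14, 3.14].

## Interface

Orientations are given as [roll, pitch, yaw] about the fixed x, y, z axes, in that order (R = Rz(yaw) Ry(pitch) Rx(roll)).
In Python, from cell import * gives the robot as it stands.
- The arm moves only by the tool jog_arm, never from a script. Its argument "targets" is a list of rows, each an object with "turn": the turn, a rotation vector about the world's x, y, z in degrees, a list of three; "slide": the shift along the world's x, y, z in mm, a list of three; "claw": the opening in per cent of the stroke, from 0 (shut) to 100 (fully open). In form: [{"turn": [wx, wy, wz], "slide": [x, y, z], "claw": claw}, ...]. A call has 1 to 5 rows; each row shifts and turns the commanded pose from where the row before left it; what a row does not reach is not made up. A row lasts 1/8 s, in which the tool goes at most 62.5 mm and 10.7 degrees, less where a joint would pass 70% of its speed; a pose out of reach is approached as far as the arm can. A call with a gripper value outside its range is refused whole. The fingers move at their own pace and stop on an object; the grip force is fixed at half the most. Time passes only in rows, so rows that do not move let the fingers close. It gives the time, the measured TCP pose, the force, the opening and the grip force at its end, in the units of the state.
- state(): the state, without advancing time (a new reading comes with each control period).
- read_camera(name): name is "scene" or "top" or "wrist"; returns a dict with "frame" (400x640x3 uint8, blue, green, red), "mtx" (3x3 intrinsics, pixels), "R" (3x3) and "t" (3): a world point X has camera coordinates R X + t. Camera axes: x right, y down, z forward; pixel columns grow to the right and rows downward; lengths in mm; the calibration is good to about 2 mm. A picture is of the moment at which its call begins. There is no depth.
- job_done(): hands the job in; it is judged then, once.
Trained networks look in the newest picture that a camera, given by its name, has taken for a name from the list of things; names that differ only in an ending like _2 or _b are one class to them, and where a whole thing is asked for, a point or a joint stands for the part that bears it (a point fixed in the world has none). Each returns a list of dicts, best first, with "conf" (0 to 1); they miss things now and then, are a little off and sometimes report something else, mostly with a low value. They report only what shows in the picture. A call takes as long as a camera call. They do not tell look-alikes from the thing itself.
- look_for(query, camera): "xy" ([column, row] in pixels, amid what is visible of it).
The state is a dict: "t": time; "joints": joint angles; "qvel": joint speeds; "tau": joint torques, N m; "eef_pos": TCP position; "tcp_rot": TCP orientation; "ft_force": force on the tool from outside, world axes, zero at the start; "moment": the same for the moment, N m; "opening": opening from 0.0 (shut) to 1.0 (fully open); "grip_force": force on a finger pad.
Only numpy, scipy, OpenCV 4.12 (cv2) and the standard library are available. Lean on these libraries where they do the work, as an engineer would, in place of code of your own. Each camera call takes 0.05 s, during which the arm holds its last target. There are 200 camera calls.

## Task

Lay the round stone blank flat and fully home in the round nest of the green jig and let go of it, then turn the jig's thumbscrew clockwise until it seats, so that the keeper bar slides over the stone's rim. Back the thumbscrew off a quarter turn from there, so the stone is kept but not pinched, and finish while still gripping the thumbscrew head and holding it at that setting. Leave the square blank, the cup and the jar where they stand.

Things in the scene. Friction and masses are not known exactly. Their poses are not given: they have to be found in the camera images.
- blank_mid (a point): Centre (half-way up) of the round stone blank, the loose disc to be nested: 50 mm diameter, 20 mm thick, about 100 g, reddish stone, lying flat on the bench with its centre 10 mm above it. Its z axis is the disc's axis. The square blank of the same stone and thickness is not the one.
- jig: Green jig fixed to the bench: flat base plate 110 mm (its x) by 240 mm (its y) by 30 mm high. Origin at the centre of its underside, on the bench; z up. At y = +60 mm a round nest, open at the top; at y = -60 mm the thumbscrew, standing on a housing (44 by 52 mm, top at z = 55 mm).
- nest (a point): Centre of the nest's floor, 22 mm above the bench and 8 mm below the plate's top; axes as the jig's. The nest is a round hole of 54 mm diameter with a 3 mm chamfer at its mouth, for the 50 mm blank; a blank that is home lies flat on the floor and stands 12 mm proud of the plate, its centre 10 mm above this point.
- screw_head_mid (a point): Middle of the thumbscrew's head, on its vertical axis, 74 mm above the bench. The head is a knurled upright steel cylinder, 36 mm diameter and 30 mm high (59 to 89 mm above the bench), standing 4 mm clear of the housing; it can be gripped across any diameter from above. A black pointer line on its top runs from the axis outward: it points towards the nest (the jig's +y) when the screw is seated. The head turns but does not rise or sink.
- thumbscrew (a joint): Angle of the thumbscrew in rad, growing as it is turned clockwise seen from above. It starts between 0 and 0.6; it seats against a hard stop at 3.2, and can be turned in several grasps since it stays where it is left (friction about 0.06 N m). A quarter turn is 1.57 rad.
- keeper_tip (a point): Middle of the end face of the keeper bar, a flat steel bar 20 mm wide and 7 mm thick that runs from the housing towards the nest along the jig's y, its underside 45 mm above the bench, 3 mm over a blank that is home. Driven by the thumbscrew, it moves 6 mm per rad towards the nest (jig's +y): at the start it ends 3 to 8 mm short of the nested blank's rim, at the seat it overlaps the rim by 12 mm, and a quarter turn back from there by about 2.5 mm.
- square_mid (a point): Centre (half-way up) of a loose square blank, a bystander: 45 by 45 by 20 mm, same stone, lying flat on the bench. Leave it.
- cup: A loose open white cup, 80 mm across and 100 mm high, a bystander; origin at the centre of its underside. Leave it.
- jar: A loose closed clear jar, 72 mm across and 110 mm high, a bystander; origin at the centre of its underside. Leave it.
Not all that is in view belongs to the job. What is shaped like the part that bears blank_mid but purple or white is not meant.

How it is judged (in metres and radians):
On the way, in this order (a step that is already met when the one before it is completed fails the run):
1. the round blank lies home in the nest, let go, with the thumbscrew not yet turned in (horizontal distance between blank_mid and nest below 0.004 m and z of blank_mid in the frame of nest between 0.0075 and 0.0125 m and (angle between blank_mid's own z axis and vertical below 0.08 rad or angle between blank_mid's own z axis and vertical above 3.06 rad) and contact force between the fingers and round_blank below 0.1 N and value of joint thumbscrew below 1.2 rad), for 0.2 s.
2. the thumbscrew is seated (at least 3.12 rad) with the blank home in the nest (horizontal distance between blank_mid and nest below 0.004 m and z of blank_mid in the frame of nest between 0.0075 and 0.0125 m and (angle between blank_mid's own z axis and vertical below 0.08 rad or angle between blank_mid's own z axis and vertical above 3.06 rad) and value of joint thumbscrew above 3.12 rad), for 0.1 s.
At the end, for the whole second after the job is handed in: Blank flat in the nest (within 4 mm of centre, 2.5 mm of home, tilt under 0.08 rad), not touched by the fingers; thumbscrew, once seated, now back a quarter turn (1.63 rad, within 0.26) and at rest; fingers still around its head (grasp point within 12 mm of its axis), over 3 N (horizontal distance between blank_mid and nest below 0.004 m and z of blank_mid in the frame of nest between 0.0075 and 0.0125 m and (angle between blank_mid's own z axis and vertical below 0.08 rad or angle between blank_mid's own z axis and vertical above 3.06 rad) and contact force between the fingers and round_blank below 0.1 N and value of joint thumbscrew between 1.37 and 1.89 rad and velocity of joint thumbscrew between -0.1 and 0.1 rad/s and contact force between the fingers and thumbscrew above 3 N and horizontal distance between the grasp point and screw_head_mid below 0.012 m); the arm keeps its last pose, push and grip.
It fails at once if the square blank is shifted more than 30 mm (distance of square_mid from where it was at the start of the episode above 0.03 m).
It fails at once if the cup is shifted more than 30 mm (distance of cup from where it was at the start of the episode above 0.03 m).
It fails at once if the jar is shifted more than 30 mm (distance of jar from where it was at the start of the episode above 0.03 m).
It also fails if it takes over 72 s, if anything falls off the work surface, if the arm or the gripper's body presses on something with over 40 N, if the wrist force passes 120 N, or if a joint passes its speed limit or range.

## Working session

There is one attempt and no reset: what is moved stays moved. The work goes in short steps, Python scripts to look and compute and a tool call to move; the robot and the scene stay as the last step left them, time stands still between calls to the robot, and variables do not carry over. Pictures are saved under pics/ and viewed, at most 10 in all, crops included, and the job is handed in when it is done.

Besides the shell and the picture viewer there is one more tool, called after "Emit:" by a JSON object that holds its "name" and its "arguments", one argument or row to a line. jog_arm: Moves the arm, as the interface text tells. Its arguments: {"type":"object","properties":{"targets":{"type":"array","items":{"type":"object","properties":{"turn":{"type":"array","items":{"type":"number"}},"slide":{"type":"array","items":{"type":"number"}},"claw":{"type":"number"}}}}},"required":["targets"]}

```bash
mkdir -p pics
cat > h.py <<'E'
from cell import *
import numpy as np, cv2
def ray(c,uv,z):
    K,R,t=[np.array(c[k],float) for k in("mtx","R","t")]
    d=R.T@np.linalg.solve(K,[uv[0],uv[1],1.]); o=-R.T@t
    return (o+d*(z-o[2])/d[2]).round(1)
def proj(c,X):
    K,R,t=[np.array(c[k],float) for k in("mtx","R","t")]
    p=K@(R@np.array(X,float)+t); return (p[:2]/p[2]).round(1)
E
python3 - <<'E'
from h import *
for n in("top","scene"):
    c=read_camera(n); cv2.imwrite(f"pics/{n}0.png",c["frame"])
    print(n,-np.array(c["R"]).T@np.array(c["t"]))
    for q,z in(("blank_mid",20),("nest",22),("screw_head_mid",89),("square_mid",20),("cup",100),("jar",110),("keeper_tip",48)):
        for d in look_for(q,n)[:4]: print(q,np.round(d["xy"]),round(d["conf"],2),ray(c,d["xy"],z))
E
```

```text
top [ 475.36491304   14.4046726  1068.35430068]
blank_mid [241. 228.] 0.74 [495.8 214.5  20. ]
blank_mid [207. 242.] 0.72 [455.7 309.4  20. ]
blank_mid [273. 230.] 0.67 [488.6 125.4  20. ]
nest [363. 203.] 0.91 [ 566.1 -129.    22. ]
nest [147. 166.] 0.27 [667.8 481.5  22. ]
screw_head_mid [366. 206.] 0.66 [ 551.7 -128.5   89. ]
screw_head_mid [146. 166.] 0.58 [657.1 455.6  89. ]
screw_head_mid [385. 198.] 0.48 [ 573.6 -179.7   89. ]
square_mid [223. 184.] 0.69 [618.4 268.1  20. ]
square_mid [147. 166.] 0.18 [670.2 482.2  20. ]
cup [148. 168.] 0.9 [650.3 444.  100. ]
cup [366. 204.] 0.23 [ 557.2 -126.2  100. ]
jar [479. 232.] 0.63 [ 483.9 -421.   110. ]
keeper_tip [362. 205.] 0.48 [ 557.7 -123.7   48. ]
keeper_tip [224. 183.] 0.2 [618.8 260.6  48. ]
scene [1094.81011724  598.52271872  801.97533756]
blank_mid [383. 251.] 0.78 [506.7 222.2  20. ]
blank_mid [361. 234.] 0.73 [507.  139.1  20. ]
blank_mid [417. 265.] 0.69 [473.1 314.5  20. ]
nest [290. 197.] 0.56 [ 570.  -121.9   22. ]
square_mid [365. 286.] 0.8 [629.1 269.8  20. ]
cup [423. 339.] 0.59 [680.2 469.  100. ]
jar [256. 136.] 0.8 [ 521.8 -373.7  110. ]
```

View pics/top0.png

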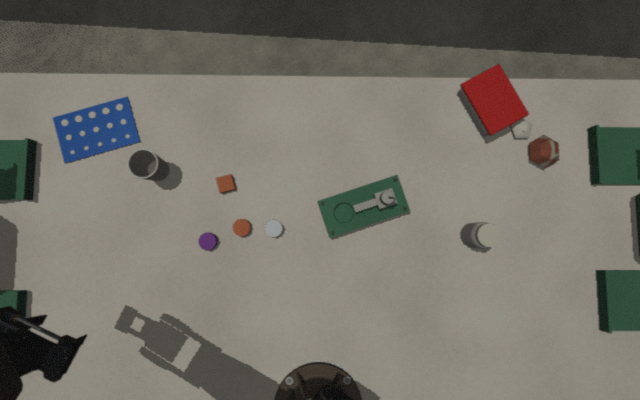

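View pics/scene0.png

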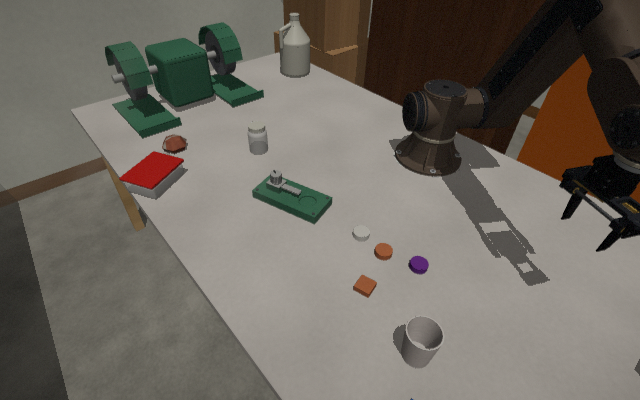

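Top view: the look-alikes are purple disc (207,242), reddish disc (241,228), white disc (273,230), and reddish square (226,184). The round reddish one at (241,228) fits, being both round and stone-coloured. The jig's nest is near (344,212) and its screw near (387,198). The scene view agrees. I'll confirm with a crop.

Run:
```python
from h import *
s=state(); print({k:np.round(s[k],3) for k in("eef_pos","tcp_rot","opening","t","ft_force")})
c=read_camera("top"); f=c["frame"]
a=cv2.resize(f[165:260,190:290],None,fx=4,fy=4,interpolation=2); b=cv2.resize(f[165:260,310:420],None,fx=3.4545,fy=4,interpolation=2)
b=cv2.resize(f[165:260,315:415],None,fx=4,fy=4,interpolation=2)
cv2.imwrite("pics/crop.png",np.hstack([a,b]))
for n,z in(("top",15),("scene",15)):
    c=read_camera(n); h=cv2.cvtColor(c["frame"],cv2.COLOR_BGR2HSV)
    m=cv2.inRange(h,(0,110,80),(15,255,255)); k,_,st,ce=cv2.connectedComponentsWithStats(m)
    for i in range(1,k):
        if 40<st[i,4]<1500: print(n,ce[i].round(1),st[i],ray(c,ce[i],z))
    m=cv2.inRange(h,(60,90,30),(95,255,255)); k,_,st,ce=cv2.connectedComponentsWithStats(m)
    for i in range(1,k):
        if 300<st[i,4]:print("green",ce[i],st[i],ray(c,ce[i],30))
c=read_camera("wrist"); print(-np.array(c["R"]).T@np.array(c["t"]),c["mtx"],c["R"])
```

```text
{'eef_pos': array([268.917, 564.2  , 214.701]), 'tcp_rot': array([3.141, 0.   , 2.697]), 'opening': np.float64(1.002), 't': np.float64(0.8), 'ft_force': array([-0.425, -0.369,  0.26 ])}
top [540.2 148.8] [530 139  21  21 360] [ 728.  -653.6   15. ]
top [225.4 183.2] [217 175  18  18 234] [621.8 263.1  15. ]
top [241.5 227.2] [233 219  18  17 231] [496.8 215.2  15. ]
green [616.30404135 155.16917293] [ 589  127   51   57 2128] [ 707.3 -868.7   30. ]
green [ 13.55272408 166.27328647] [   0  140   30   59 1138] [664.2 844.2  30. ]
green [359.18777506 207.23129584] [ 320  176   87   59 2045] [ 553.1 -116.7   30. ]
green [620.91138561 299.8990333 ] [ 597  271   43   61 1862] [ 293.3 -854.8   30. ]
scene [174.7 143. ] [166 136  20  15 218] [ 714.6 -665.8   15. ]
scene [151.1 169.6] [ 119  151   65   38 1264] [ 852.5 -556.9   15. ]
scene [636.3 193.4] [630 183  10  20 100] [-350.9  598.2   15. ]
scene [383.3 251. ] [375 243  18  17 236] [501.4 219.9  15. ]
scene [364.6 285.4] [354 275  23  22 315] [626.1 266.7  15. ]
green [226.03669725  41.65661861] [200  23  42  41 763] [   -5.2 -1507.4    30. ]
green [192.66214319  75.21455311] [ 145   38  118   69 4274] [  381.3 -1175.4    30. ]
green [132.59529148  63.382287  ] [105  42  48  48 892] [  560.7 -1514.1    30. ]
green [149.1323741  116.43741007] [ 124   94   57   44 1390] [ 716.9 -900.8   30. ]
green [296.30443828 200.0221914 ] [ 257  176   75   45 1442] [566.9 -91.2  30. ]
[193.95293813 598.77650911 385.03431524] [[351.52074554   0.         325.90617541]
 [  0.         351.52074554 202.79835605]
 [  0.           0.           1.        ]] [[ 4.30236200e-01  9.02716350e-01  5.86552681e-05]
 [ 8.63625727e-01 -4.11624452e-01  2.91059983e-01]
 [ 2.62768750e-01 -1.25173885e-01 -9.56704804e-01]]
```

View pics/crop.png

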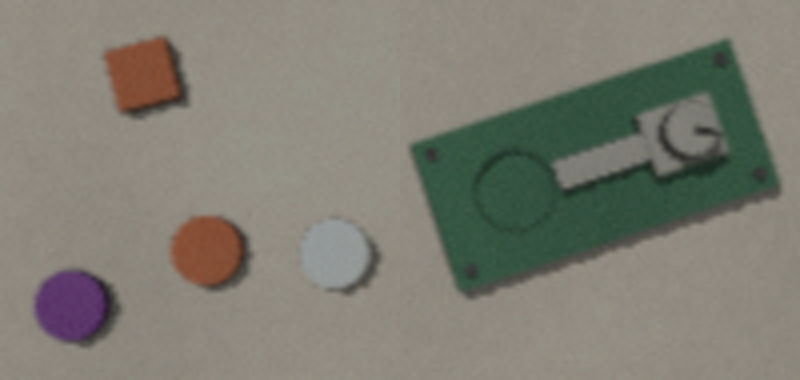

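The crop confirms it: the reddish round disc sits at crop (208,250), with the purple and white discs as decoys. The nest is at crop (515,190) and the screw at (692,130), its pointer facing away from the nest. I'll move above the stone.

Emit:
{"name": "jog_arm", "arguments": {
  "targets": [
    {"turn":[0,0,-6],"slide":[29,-43,0],"claw":100},
    {"turn":[0,0,-6],"slide":[29,-43,0],"claw":100},
    {"turn":[0,0,-6],"slide":[29,-43,0],"claw":100},
    {"turn":[0,0,-6],"slide":[29,-43,0],"claw":100},
    {"turn":[0,0,-6],"slide":[29,-43,-20],"claw":100}
  ]
}}

```text
t: 1.62
eef_pos: [415.3, 348.2, 195.7]
tcp_rot: [3.138, 0.0, 2.17]
ft_force: [1.0, 0.6, -0.7]
opening: 0.998
grip_force: 0.0
```

Emit:
{"name": "jog_arm", "arguments": {
  "targets": [
    {"turn":[0,0,-6],"slide":[29,-43,-20],"claw":100},
    {"turn":[0,0,-6],"slide":[29,-43,-20],"claw":100},
    {"turn":[0,0,-5],"slide":[27,-43,-20],"claw":90},
    {"turn":[0,0,0],"slide":[0,0,0],"claw":80},
    {"turn":[0,0,0],"slide":[0,0,0],"claw":80}
  ]
}}

```text
t: 2.25
eef_pos: [498.8, 220.4, 134.9]
tcp_rot: [3.141, -0.0, 1.877]
ft_force: [0.3, 0.3, 0.6]
opening: 0.808
grip_force: 0.0
```

```bash
cat >> h.py <<'E'
def show():
    s=state(); r=s["tcp_rot"]; print("tcp",np.round(s["eef_pos"],1),"ty deg",round(np.degrees(r[2])-90,1),"rp",np.round(r[:2],3),"j",np.round(s["joints"],2),"op",round(float(s["opening"]),3),"t",round(float(s["t"]),2))
def red(n,z,ar=30):
    c=read_camera(n); h=cv2.cvtColor(c["frame"],cv2.COLOR_BGR2HSV)
    m=cv2.inRange(h,(0,110,60),(15,255,255)); k,_,st,ce=cv2.connectedComponentsWithStats(m)
    for i in range(1,k):
        if st[i,4]>ar:
            p=np.argwhere((_==i)).astype(np.float32)[:,::-1]
            (e,d,a)=cv2.fitEllipse(p) if len(p)<0 else cv2.minAreaRect(p)
            print(n,"red",ce[i].round(1),st[i],np.round(d,1),ray(c,ce[i],z))
    return c
E
python3 - <<'E'
from h import *
show(); c=red("wrist",20,300); cv2.imwrite("pics/w1.png",c["frame"]); s=state(); print(proj(c,s["eef_pos"]))
t=read_camera("top"); n=ray(t,(343.8,212.5),30); k=ray(t,(388,197.5),89); print(n,k,k-n)
E
```

```text
tcp [498.8 220.4 134.9] ty deg 17.5 rp [ 3.141 -0.   ] j [ 0.29  0.48  1.84  0.    0.82 -0.01] op 0.808 t 2.25
wrist red [481.1 191.4] [ 452  164   60   55 2729] [52.9 57.8] [620.9 264.2  20. ]
wrist red [323.2 200. ] [ 294  170   58   60 2619] [56.  57.9] [496.8 217.1  20. ]
[327.2 256. ]
[538.1 -73.1  30. ] [ 575.  -186.7   89. ] [  36.9 -113.6   59. ]
```

View pics/w1.png

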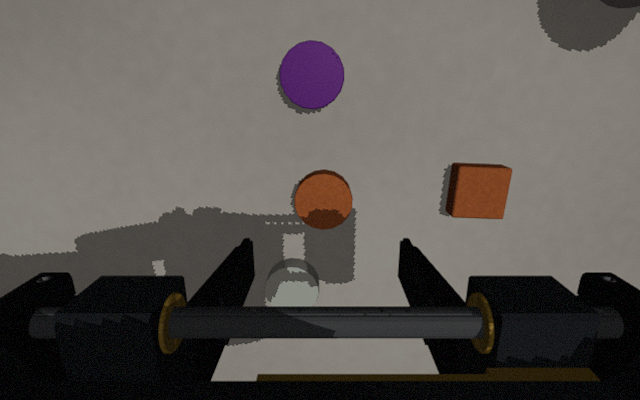

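The wrist view shows the stone at (323,200), between the fingers, at about (497,217). The square is at (481,191), off to the right and clear. I'll descend and grip.

Emit:
{"name": "jog_arm", "arguments": {
  "targets": [
    {"turn":[0,0,0],"slide":[-1.5,-3.5,-45],"claw":80},
    {"turn":[0,0,0],"slide":[0,0,-45],"claw":80},
    {"turn":[0,0,0],"slide":[0,0,-34],"claw":80},
    {"turn":[0,0,0],"slide":[0,0,0],"claw":30},
    {"turn":[0,0,0],"slide":[0,0,0],"claw":30}
  ]
}}

```text
t: 2.98
eef_pos: [497.8, 217.5, 12.0]
tcp_rot: [3.14, 0.0, 1.878]
ft_force: [0.4, -0.5, 0.2]
opening: 0.643
grip_force: 0.0
```

Emit:
{"name": "jog_arm", "arguments": {
  "targets": [
    {"turn":[0,0,0],"slide":[0,0,0],"claw":30},
    {"turn":[0,0,0],"slide":[0,0,0],"claw":30},
    {"turn":[0,0,0],"slide":[0,0,0],"claw":30}
  ]
}}

```text
t: 3.35
eef_pos: [498.0, 217.1, 12.2]
tcp_rot: [3.139, -0.0, 1.877]
ft_force: [-1.6, 2.1, 8.6]
opening: 0.522
grip_force: 30.0
```

Emit:
{"name": "jog_arm", "arguments": {
  "targets": [
    {"turn":[0,0,0],"slide":[0,0,30],"claw":30},
    {"turn":[0,0,0],"slide":[0,0,45],"claw":30},
    {"turn":[0,0,0],"slide":[10,-30,50],"claw":30},
    {"turn":[0,0,0],"slide":[10,-55,13],"claw":30},
    {"turn":[0,0,0],"slide":[10,-55,0],"claw":30}
  ]
}}

```text
t: 3.98
eef_pos: [528.1, 75.5, 151.0]
tcp_rot: [3.138, 0.001, 1.878]
ft_force: [0.8, 0.0, 0.2]
opening: 0.514
grip_force: 30.0
```

Emit:
{"name": "jog_arm", "arguments": {
  "targets": [
    {"turn":[0,0,0],"slide":[10,-55,0],"claw":30},
    {"turn":[0,0,0],"slide":[10,-55,0],"claw":30},
    {"turn":[0,0,0],"slide":[10,-55,0],"claw":30},
    {"turn":[0,0,0],"slide":[10,-45,0],"claw":30},
    {"turn":[0,0,0],"slide":[0,0,0],"claw":30}
  ]
}}

```text
t: 4.6
eef_pos: [567.7, -136.2, 149.1]
tcp_rot: [3.141, 0.001, 1.873]
ft_force: [0.0, 0.3, -0.9]
opening: 0.516
grip_force: 30.0
```

Run:
```python
from h import *
show(); c=red("wrist",140,300); f=c["frame"]; cv2.imwrite("pics/w2.png",f)
print(proj(c,[538,-73,30]),look_for("nest","wrist")[:2])
g=cv2.GaussianBlur(cv2.cvtColor(f,cv2.COLOR_BGR2GRAY),(5,5),1)
h=cv2.cvtColor(f,cv2.COLOR_BGR2HSV); m=cv2.inRange(h,(60,80,20),(95,255,255))
k,l,st,ce=cv2.connectedComponentsWithStats(m)
i=1+np.argmax(st[1:,4]);print(st[i])
```

```text
tcp [ 567.7 -136.2  149.1] ty deg 17.3 rp [3.141e+00 1.000e-03] j [-0.35  0.51  1.74 -0.    0.9  -0.65] op 0.516 t 4.6
wrist red [326.2 259.7] [ 278  210   96   96 7089] [95. 95.] [ 569.1 -142.3  140. ]
[314.7 112.2] [{'xy': [312.3, 125.5], 'conf': 0.71}]
[  241    28   146   224 24575]
```

View pics/w2.png

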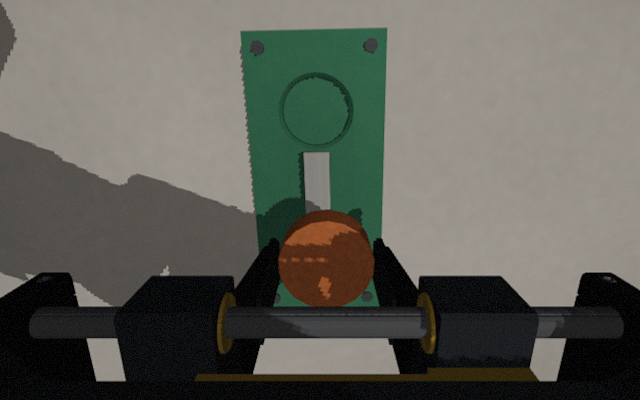

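Wrist view: the nest mouth is centred near (316.5,109), the plate's far corners are at (242,32) and (387,28), and the stone is held level at (326,260). Next I'll compute the stone's offset and the nest position.

```bash
cat >> h.py <<'E'
from scipy.optimize import least_squares
def fitcirc(c,z,r,bbox,x0):
    a=np.linspace(0,2*np.pi,90)
    def f(p):
        P=np.array([proj(c,[p[0]+q[1]*np.cos(b),p[1]+q[1]*np.sin(b),q[0]]) for q in zip(z,r) for b in a])
        return np.r_[P.min(0),P.max(0)]-bbox
    s=least_squares(f,x0,diff_step=1e-3); return s.x.round(1),s.fun.round(1)
E
python3 - <<'E'
from h import *
c=read_camera("wrist"); f=c["frame"]
print("stone",fitcirc(c,[138,158],[25,25],[277.5,209.5,373.5,305.5],[568,-140]))
print("nest",fitcirc(c,[30],[30],[279.5,71.5,353.5,146.5],[538,-73]))
d=ray(c,(387,28),30)-ray(c,(242,32),30); print("jig x deg",np.degrees(np.arctan2(d[1],d[0])),np.linalg.norm(d))
l=ray(c,(304,154),52);r=ray(c,(328,153),52);print("keeper",l,r,(l+r)/2, np.linalg.norm(l-r))
# nest via dark ring: gradient test
g=cv2.cvtColor(f,cv2.COLOR_BGR2GRAY)
ci=cv2.HoughCircles(cv2.GaussianBlur(g[60:160,265:370],(3,3),0),cv2.HOUGH_GRADIENT,1,20,param1=60,param2=12,minRadius=28,maxRadius=42)
print(ci+np.array([265,60,0]) if ci is not None else None)
E
```

```text
stone (array([ 566.3, -134.4]), array([-1.4, -2.4,  1.2,  3.2]))
nest (array([538.1, -68.2]), array([-0.6, -1.3,  0.7,  1.5]))
jig x deg 18.9189389437394 108.56486540313117
keeper [ 538.6 -101.    52. ] [555.9 -94.8  52. ] [547.25 -97.9   52.  ] 18.377431811871823
[[[315.5 114.5  32. ]]]
```

Emit:
{"name": "jog_arm", "arguments": {
  "targets": [
    {"turn":[0,0,1],"slide":[-14.5,32.5,0],"claw":30},
    {"turn":[0,0,0],"slide":[-14.5,32.5,0],"claw":30},
    {"turn":[0,0,0],"slide":[0,0,-45],"claw":30},
    {"turn":[0,0,0],"slide":[0,0,-40],"claw":30},
    {"turn":[0,0,0],"slide":[0,0,0],"claw":30}
  ]
}}

```text
t: 5.38
eef_pos: [537.0, -66.7, 62.2]
tcp_rot: [-3.138, -0.003, 1.896]
ft_force: [0.2, 0.5, 0.3]
opening: 0.518
grip_force: 30.0
```

Run:
```python
from h import *
show(); s=state(); z=s["eef_pos"][2]-1
c=red("scene",z,100); d=red("wrist",z,300)
t=read_camera("top")
def big(c,p,w,h): 
    x,y=int(p[0]),int(p[1]); return cv2.resize(c["frame"][y-h:y+h,x-w:x+w],(400,400),interpolation=2)
cv2.imwrite("pics/p3.png",np.hstack([big(c,proj(c,[538,-70,40]),40,40),big(d,proj(d,[538,-70,40]),110,110)]))
```

```text
tcp [537.  -66.7  62.2] ty deg 18.6 rp [-3.138e+00 -3.000e-03] j [-0.25  0.58  1.91  0.    0.66 -0.57] op 0.518 t 5.38
scene red [314.9  19.9] [ 284    0   60   62 1341] [61. 59.] [ -655.3 -1432.8    61.2]
scene red [593.7 107.9] [  517     0   123   218 17864] [217. 122.] [-788.3  285.    61.2]
scene red [174.9 143.2] [166 136  20  15 230] [13.6 19.5] [ 736.6 -590.4   61.2]
scene red [151.4 169.7] [ 119  151   65   38 1285] [29.  62.1] [ 866.1 -488.1   61.2]
scene red [311.1 193.8] [302 187  15  14 121] [11.4 15.3] [534.6 -57.2  61.2]
scene red [364.7 285.4] [354 275  23  22 312] [18. 18.] [653.4 286.1  61.2]
wrist red [326.3 260.1] [ 278  209   96   97 7058] [92.3 97.7] [538.6 -70.5  61.2]
```

View pics/p3.png

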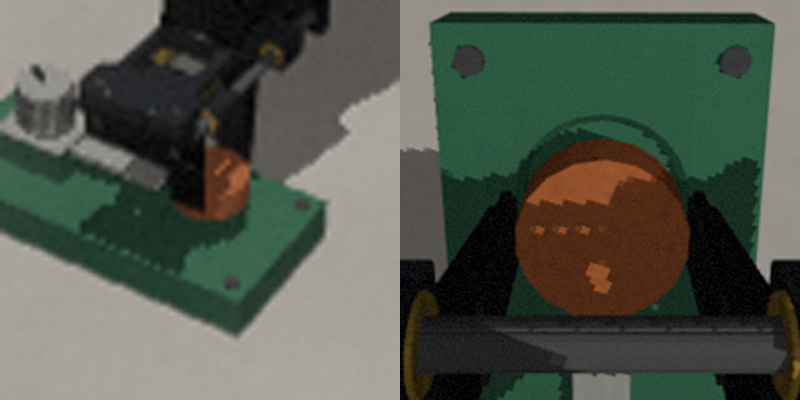

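Left panel: the stone hangs over the nest. Right panel: the nest mouth's far arc peaks at crop (602,115), and the plate's far corners are at crop (432,24) and (773,24). I'll compute the nest from these.

Run:
```python
from h import *
show(); d=read_camera("wrist"); p=proj(d,[538,-70,40]); o=np.array([int(p[0])-110,int(p[1])-110])
R=lambda u,v,z: ray(d,o+np.array([u-400,v])*220/400,z)
A=R(432,24,30);B=R(773,24,30);C=R(602,115,30);print(A,B,np.linalg.norm(A-B),C)
x=(B-A)/np.linalg.norm(B-A); y=np.array([-x[1],x[0],0]); M=(A+B)/2
print("deg",np.degrees(np.arctan2(x[1],x[0])),"nest from edge",M-60*y,"from arc",C-30*y)
print("stone",fitcirc(d,[51,71],[25,25],[277.5,208.5,373.5,305.5],[538,-68]))
```

```text
tcp [539.1 -68.   65.2] ty deg 18.6 rp [3.14e+00 1.00e-03] j [-0.25  0.58  1.9   0.    0.66 -0.57] op 0.513 t 5.53
[468.8 -33.   30. ] [572.2   1.7  30. ] 109.067181131631 [529.9 -44.3  30. ]
deg 18.55123467560409 nest from edge [539.58915201 -72.53237227  30.        ] from arc [539.44457601 -72.74118614  30.        ]
stone (array([538.9, -69.8]), array([-0.1, -1.5,  0.7,  1.3]))
```

Emit:
{"name": "jog_arm", "arguments": {
  "targets": [
    {"turn":[0,0,0],"slide":[0.5,-2.5,0],"claw":30},
    {"turn":[0,0,0],"slide":[0,0,-10],"claw":30},
    {"turn":[0,0,0],"slide":[0,0,-10],"claw":30},
    {"turn":[0,0,0],"slide":[0,0,-5],"claw":30},
    {"turn":[0,0,0],"slide":[0,0,0],"claw":30}
  ]
}}

```text
t: 6.2
eef_pos: [538.7, -70.7, 38.0]
tcp_rot: [-3.141, -0.001, 1.894]
ft_force: [-0.8, 0.8, -0.5]
opening: 0.514
grip_force: 30.0
```

Emit:
{"name": "jog_arm", "arguments": {
  "targets": [
    {"turn":[0,0,0],"slide":[0,0,-2],"claw":30},
    {"turn":[0,0,0],"slide":[0,0,0],"claw":30}
  ]
}}

```text
t: 6.45
eef_pos: [538.9, -70.8, 36.7]
tcp_rot: [3.141, 0.0, 1.894]
ft_force: [-0.6, 0.2, -2.0]
opening: 0.517
grip_force: 30.0
```

Emit:
{"name": "jog_arm", "arguments": {
  "targets": [
    {"turn":[0,0,0],"slide":[0,0,-1.5],"claw":30},
    {"turn":[0,0,0],"slide":[0,0,0],"claw":30}
  ]
}}

```text
t: 6.7
eef_pos: [538.9, -70.8, 35.2]
tcp_rot: [3.141, 0.0, 1.894]
ft_force: [1.0, -0.1, -0.9]
opening: 0.521
grip_force: 30.0
```

Emit:
{"name": "jog_arm", "arguments": {
  "targets": [
    {"turn":[0,0,0],"slide":[0,0,-1],"claw":30},
    {"turn":[0,0,0],"slide":[0,0,0],"claw":30}
  ]
}}

```text
t: 6.95
eef_pos: [539.0, -70.8, 34.2]
tcp_rot: [3.141, 0.0, 1.894]
ft_force: [-0.3, -0.2, 0.2]
opening: 0.514
grip_force: 30.0
```

Emit:
{"name": "jog_arm", "arguments": {
  "targets": [
    {"turn":[0,0,0],"slide":[0,0,-0.8],"claw":30},
    {"turn":[0,0,0],"slide":[0,0,0],"claw":30}
  ]
}}

```text
t: 7.2
eef_pos: [539.0, -70.8, 34.2]
tcp_rot: [3.141, 0.0, 1.894]
ft_force: [-2.8, 0.6, 11.9]
opening: 0.514
grip_force: 30.0
```

Emit:
{"name": "jog_arm", "arguments": {
  "targets": [
    {"turn":[0,0,0],"slide":[0,0,0],"claw":65},
    {"turn":[0,0,0],"slide":[0,0,0],"claw":65},
    {"turn":[0,0,0],"slide":[0,0,0],"claw":65},
    {"turn":[0,0,0],"slide":[0,0,25],"claw":65},
    {"turn":[0,0,0],"slide":[0,0,40],"claw":65}
  ]
}}

```text
t: 7.82
eef_pos: [538.3, -70.7, 98.1]
tcp_rot: [-3.139, -0.002, 1.894]
ft_force: [0.1, -0.3, -0.0]
opening: 0.651
grip_force: 0.0
```

Emit:
{"name": "jog_arm", "arguments": {
  "targets": [
    {"turn":[0,0,0],"slide":[0,0,50],"claw":65},
    {"turn":[0,0,0],"slide":[15,-40,0],"claw":65},
    {"turn":[0,0,0],"slide":[18,-50,0],"claw":65},
    {"turn":[0,0,0],"slide":[0,0,0],"claw":65},
    {"turn":[0,0,0],"slide":[0,0,0],"claw":65}
  ]
}}

```text
t: 8.45
eef_pos: [571.4, -160.5, 147.9]
tcp_rot: [-3.141, -0.001, 1.893]
ft_force: [-0.2, 0.4, 0.2]
opening: 0.65
grip_force: 0.0
```

Run:
```python
from h import *
show(); c=red("wrist",42,300); f=c["frame"]; cv2.imwrite("pics/w4.png",f)
print(proj(c,[539,-71,42]),proj(c,state()["eef_pos"]))
```

```text
tcp [ 571.4 -160.5  147.9] ty deg 18.5 rp [-3.141e+00 -1.000e-03] j [-0.39  0.52  1.71  0.    0.91 -0.71] op 0.65 t 8.45
wrist red [322.8  78. ] [ 290   43   67   71 3713] [70. 66.] [538.5 -71.8  42. ]
[323.8  77.1] [327.6 256.2]
```

View pics/w4.png

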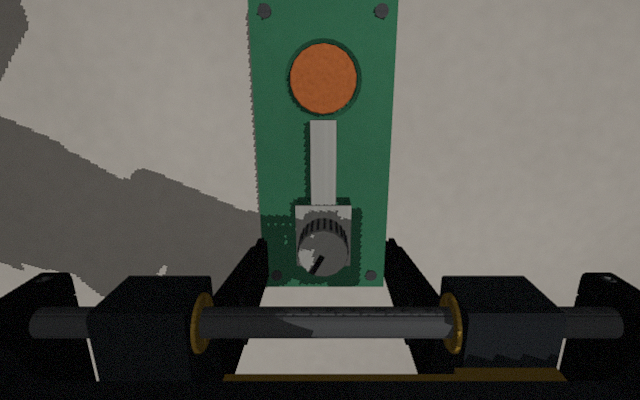

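The stone lies home in the nest at (323,78), concentric with the ring. The screw head's top is centred near (323,251), with the pointer toward (317,268), i.e. down-left, θ≈0.5. I'll compute the head position and rotate to the start yaw.

Emit:
{"name": "jog_arm", "arguments": {
  "targets": [
    {"turn":[0,0,10],"slide":[1.2,-5,0],"claw":65},
    {"turn":[0,0,10],"slide":[1.2,-5,0],"claw":65},
    {"turn":[0,0,10],"slide":[1.2,-5,0],"claw":65},
    {"turn":[0,0,10],"slide":[1.2,-5,0],"claw":65},
    {"turn":[0,0,10],"slide":[1.2,-5,0],"claw":65}
  ]
}}

```text
t: 9.12
eef_pos: [577.8, -184.6, 148.4]
tcp_rot: [3.141, -0.0, 2.774]
ft_force: [-0.2, 0.9, 0.6]
opening: 0.651
grip_force: 0.0
```

Emit:
{"name": "jog_arm", "arguments": {
  "targets": [
    {"turn":[0,0,10],"slide":[0,0,0],"claw":65},
    {"turn":[0,0,0],"slide":[0,0,0],"claw":65},
    {"turn":[0,0,0],"slide":[0,0,0],"claw":65}
  ]
}}

```text
t: 9.5
eef_pos: [577.9, -185.1, 148.4]
tcp_rot: [3.141, -0.0, 2.938]
ft_force: [-0.0, -0.4, -0.2]
opening: 0.651
grip_force: 0.0
```

Run:
```python
from h import *
f=cv2.imread("pics/w4.png")
# wrist cam at w4: reconstruct from current camera is not possible; use current + top
show(); c=read_camera("wrist"); 
print("predicted",proj(c,[577.7,-185.3,89]),ray(c,look_for("screw_head_mid","wrist")[0]["xy"],78))
p=proj(c,[577.7,-185.3,80]).astype(int); x,y=max(p[0]-80,0),max(p[1]-80,0); print(x,y)
cv2.imwrite("pics/w5.png",cv2.resize(c["frame"][y:y+160,x:x+160],(560,560),interpolation=2))
t=read_camera("top"); print(ray(t,(388,197.5),89),proj(t,[577.7,-185.3,89]))
```

```text
tcp [ 577.9 -185.1  148.4] ty deg 78.3 rp [ 3.141 -0.   ] j [-0.42  0.54  1.68  0.    0.93 -1.79] op 0.651 t 9.5
predicted [327.  220.4] [ 575.3 -187.1   78. ]
247 136
[ 575.  -186.7   89. ] [387.5 196.5]
```

View pics/w5.png

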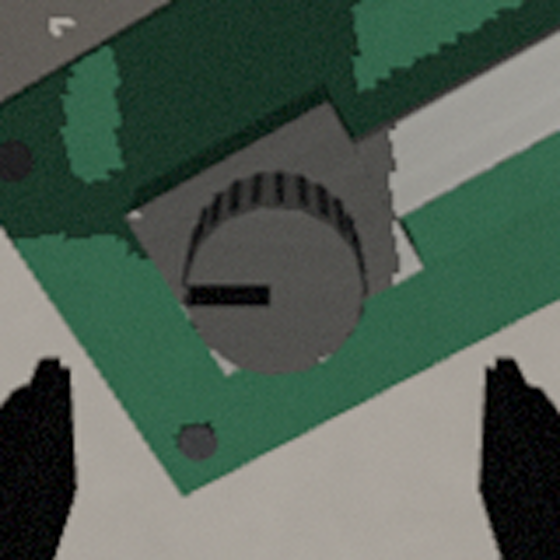

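The head's top is centred at about (326.4,218.3), within 1 mm of prediction. The pointer faces image-left, so about 150° clockwise remains to the stop. I'll descend and grip.

Emit:
{"name": "jog_arm", "arguments": {
  "targets": [
    {"turn":[0,0,0],"slide":[0,-0.5,-40],"claw":65},
    {"turn":[0,0,0],"slide":[0,0,-30],"claw":65},
    {"turn":[0,0,0],"slide":[0,0,-15],"claw":65},
    {"turn":[0,0,0],"slide":[0,0,0],"claw":15},
    {"turn":[0,0,0],"slide":[0,0,0],"claw":15}
  ]
}}

```text
t: 10.28
eef_pos: [578.4, -186.5, 64.4]
tcp_rot: [-3.141, 0.001, 2.941]
ft_force: [0.2, 0.3, 0.8]
opening: 0.491
grip_force: 0.0
```

Emit:
{"name": "jog_arm", "arguments": {
  "targets": [
    {"turn":[0,0,0],"slide":[0,0,0],"claw":15},
    {"turn":[0,0,0],"slide":[0,0,0],"claw":15},
    {"turn":[0,0,0],"slide":[0,0,0],"claw":15}
  ]
}}

```text
t: 10.65
eef_pos: [578.5, -185.9, 64.4]
tcp_rot: [3.141, 0.002, 2.941]
ft_force: [0.7, 4.5, 5.4]
opening: 0.373
grip_force: 30.0
```

Emit:
{"name": "jog_arm", "arguments": {
  "targets": [
    {"turn":[0,0,-9],"slide":[0,0,0],"claw":15},
    {"turn":[0,0,-9],"slide":[0,0,0],"claw":15},
    {"turn":[0,0,-9],"slide":[0,0,0],"claw":15},
    {"turn":[0,0,-9],"slide":[0,0,0],"claw":15},
    {"turn":[0,0,-9],"slide":[0,0,0],"claw":15}
  ]
}}

```text
t: 11.28
eef_pos: [578.0, -186.6, 64.4]
tcp_rot: [3.141, 0.001, 2.151]
ft_force: [-2.5, -0.7, 5.1]
opening: 0.377
grip_force: 30.0
```

Emit:
{"name": "jog_arm", "arguments": {
  "targets": [
    {"turn":[0,0,-9],"slide":[0,0,0],"claw":15},
    {"turn":[0,0,-9],"slide":[0,0,0],"claw":15},
    {"turn":[0,0,-9],"slide":[0,0,0],"claw":15},
    {"turn":[0,0,-9],"slide":[0,0,0],"claw":15},
    {"turn":[0,0,-9],"slide":[0,0,0],"claw":15}
  ]
}}

```text
t: 11.9
eef_pos: [577.1, -186.7, 64.4]
tcp_rot: [-3.141, 0.001, 1.366]
ft_force: [-7.4, -1.1, 8.4]
opening: 0.373
grip_force: 30.0
```

Emit:
{"name": "jog_arm", "arguments": {
  "targets": [
    {"turn":[0,0,-9],"slide":[0,0,0],"claw":15},
    {"turn":[0,0,-9],"slide":[0,0,0],"claw":15},
    {"turn":[0,0,-9],"slide":[0,0,0],"claw":15},
    {"turn":[0,0,-9],"slide":[0,0,0],"claw":15},
    {"turn":[0,0,-9],"slide":[0,0,0],"claw":15}
  ]
}}

```text
t: 12.52
eef_pos: [576.3, -186.2, 64.3]
tcp_rot: [-3.14, 0.002, 0.58]
ft_force: [-11.6, -0.2, 11.9]
opening: 0.375
grip_force: 30.0
```

Run:
```python
from h import *
show(); print(state()["moment"])
```

```text
tcp [ 576.3 -186.2   64.3] ty deg -56.8 rp [-3.14e+00  2.00e-03] j [-0.42  0.65  1.74 -0.    0.76  0.57] op 0.375 t 12.53
[0.05496882 2.09461152 0.05747443]
```

Emit:
{"name": "jog_arm", "arguments": {
  "targets": [
    {"turn":[0,0,-6],"slide":[0,0,0],"claw":15},
    {"turn":[0,0,-6],"slide":[0,0,0],"claw":15},
    {"turn":[0,0,-3],"slide":[0,0,0],"claw":15},
    {"turn":[0,0,0],"slide":[0,0,0],"claw":15}
  ]
}}

```text
t: 13.02
eef_pos: [576.2, -186.0, 64.3]
tcp_rot: [-3.14, 0.003, 0.323]
ft_force: [-10.9, 1.8, 11.3]
opening: 0.371
grip_force: 30.0
```

Run:
```python
from h import *
show(); print(state()["moment"],state()["ft_force"])
```

```text
tcp [ 576.2 -186.    64.3] ty deg -71.5 rp [-3.14e+00  3.00e-03] j [-0.42  0.65  1.74 -0.    0.76  0.83] op 0.371 t 13.03
[ 0.23409248  2.19400497 -0.03264087] [-10.89903093   1.80660006  11.30852416]
```

Emit:
{"name": "jog_arm", "arguments": {
  "targets": [
    {"turn":[0,0,-3],"slide":[0,0,0],"claw":15},
    {"turn":[0,0,0],"slide":[0,0,0],"claw":15}
  ]
}}

```text
t: 13.28
eef_pos: [576.9, -185.7, 64.4]
tcp_rot: [-3.141, 0.002, 0.271]
ft_force: [-7.1, 3.5, 9.9]
opening: 0.376
grip_force: 30.0
```

Run:
```python
from h import *
show(); print(state()["moment"])
```

```text
tcp [ 576.9 -185.7   64.4] ty deg -74.5 rp [-3.141e+00  2.000e-03] j [-0.42  0.65  1.74 -0.    0.76  0.88] op 0.376 t 13.28
[0.69871555 1.41298965 0.25103201]
```

Emit:
{"name": "jog_arm", "arguments": {
  "targets": [
    {"turn":[0,0,-4],"slide":[0,0,0],"claw":15},
    {"turn":[0,0,0],"slide":[0,0,0],"claw":15}
  ]
}}

```text
t: 13.52
eef_pos: [577.9, -185.6, 64.4]
tcp_rot: [-3.141, -0.0, 0.2]
ft_force: [-1.2, 7.2, 6.6]
opening: 0.372
grip_force: 30.0
```

Run:
```python
from h import *
show(); print(state()["moment"])
c=read_camera("top"); cv2.imwrite("pics/t6.png",cv2.resize(c["frame"][165:245,310:420],(770,560),interpolation=2))
```

```text
tcp [ 577.9 -185.6   64.4] ty deg -78.5 rp [-3.141 -0.   ] j [-0.42  0.65  1.74  0.    0.75  0.95] op 0.372 t 13.53
[ 1.11414541  0.422713   -0.05562144]
```

View pics/t6.png

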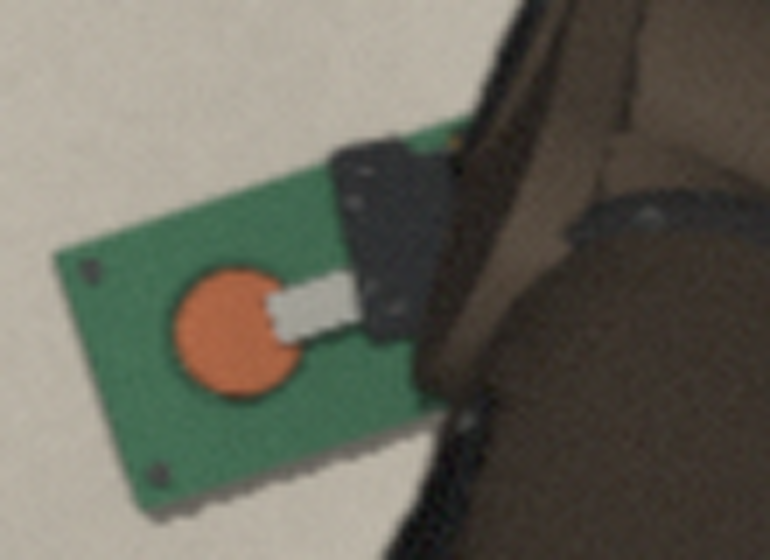

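The keeper overlaps the stone's rim by roughly 11–12 mm, with its tip at crop (270,317) and the stone centre at (239,333). That is seated or nearly so. I'll push slightly further and average the moment.

Emit:
{"name": "jog_arm", "arguments": {
  "targets": [
    {"turn":[0,0,-4],"slide":[0,0,0],"claw":15},
    {"turn":[0,0,0],"slide":[0,0,0],"claw":15}
  ]
}}

```text
t: 13.82
eef_pos: [578.0, -185.6, 64.4]
tcp_rot: [-3.142, -0.0, 0.131]
ft_force: [-0.7, 6.5, 6.5]
opening: 0.371
grip_force: 30.0
```

```bash
cat >> h.py <<'E'
def mom(n=6):
    M=[]
    for _ in range(n): c=read_camera("wrist"); s=state(); M.append(np.r_[s["moment"],s["ft_force"]])
    print("mean",np.mean(M,0).round(3),"sd",np.std(M,0).round(2)); return c
E
python3 - <<'E'
from h import *
c=mom(); show()
f=c["frame"];p=proj(c,[577.7,-185.6,89]).astype(int);print(p)
cv2.imwrite("pics/w7.png",cv2.resize(f,(640,400)))
E
```

```text
mean [ 1.069  0.404  0.317 -1.88   5.98   6.441] sd [0.02 0.02 0.02 0.67 0.65 0.41]
tcp [ 577.9 -185.6   64.4] ty deg -82.4 rp [-3.141 -0.   ] j [-0.42  0.65  1.74  0.    0.75  1.02] op 0.374 t 14.12
[324 280]
```

Steady 0.32 N m, against 0.06 friction, means it is seated. Now back off a quarter turn.

Emit:
{"name": "jog_arm", "arguments": {
  "targets": [
    {"turn":[0,0,9],"slide":[0,0,0],"claw":15},
    {"turn":[0,0,9],"slide":[0,0,0],"claw":15},
    {"turn":[0,0,9],"slide":[0,0,0],"claw":15},
    {"turn":[0,0,9],"slide":[0,0,0],"claw":15},
    {"turn":[0,0,9],"slide":[0,0,0],"claw":15}
  ]
}}

```text
t: 14.75
eef_pos: [577.7, -185.2, 64.4]
tcp_rot: [-3.141, -0.001, 0.921]
ft_force: [-1.5, 7.7, 7.6]
opening: 0.374
grip_force: 30.0
```

Emit:
{"name": "jog_arm", "arguments": {
  "targets": [
    {"turn":[0,0,9],"slide":[0,0,0],"claw":15},
    {"turn":[0,0,9],"slide":[0,0,0],"claw":15},
    {"turn":[0,0,9],"slide":[0,0,0],"claw":15},
    {"turn":[0,0,9],"slide":[0,0,0],"claw":15},
    {"turn":[0,0,9],"slide":[0,0,0],"claw":15}
  ]
}}

```text
t: 15.38
eef_pos: [577.2, -185.0, 64.4]
tcp_rot: [-3.141, -0.002, 1.707]
ft_force: [-4.6, 9.3, 10.8]
opening: 0.371
grip_force: 30.0
```

Emit:
{"name": "jog_arm", "arguments": {
  "targets": [
    {"turn":[0,0,0],"slide":[0,0,0],"claw":15},
    {"turn":[0,0,0],"slide":[0,0,0],"claw":15}
  ]
}}

```text
t: 15.62
eef_pos: [577.2, -185.0, 64.4]
tcp_rot: [-3.141, -0.002, 1.702]
ft_force: [-5.6, 8.7, 10.2]
opening: 0.374
grip_force: 30.0
```

Run:
```python
from h import *
d=mom(3); show(); c=read_camera("top"); s=read_camera("scene")
a=cv2.resize(c["frame"][185:240,325:380],(400,400),interpolation=2)
p=proj(d,[578,-186,89]).astype(int); x,y=p[0]-80,min(p[1]-100,240); b=cv2.resize(d["frame"][y:y+160,x:x+160],(400,400),interpolation=2); print(p,x,y)
cv2.imwrite("pics/f.png",np.hstack([a,b]))
```

```text
mean [ 1.581  0.812  0.056 -4.899  8.703  9.828] sd [0.03 0.02 0.03 0.51 0.6  0.09]
tcp [ 577.2 -185.    64.4] ty deg 7.5 rp [-3.141e+00 -2.000e-03] j [-0.42  0.65  1.74  0.    0.76 -0.55] op 0.374 t 15.78
[328 281] 248 181
```

View pics/f.png

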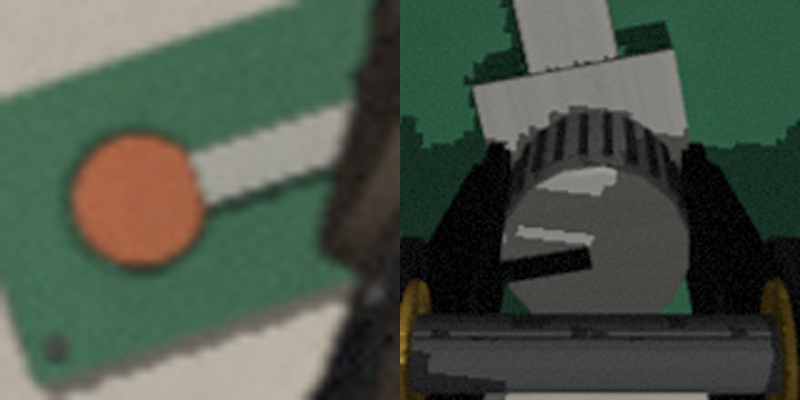

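The pointer sits about 88° back from +y, so θ≈1.66. The keeper overlaps the rim by about 2.5 mm, the stone is home, and the head is still gripped at 30 N. I'll hand it in.

```bash
python3 -c "
from cell import *
print(job_done())"
```

```text
the job is handed in; nothing more can be done
None
```

The job is handed in (no verdict was returned): the stone lies home in the nest, and the thumbscrew was seated, backed off a quarter turn to about 1.66 rad, and is still gripped at 30 N; the square blank, cup and jar were not touched.

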